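# Snap a sample tube into the viewing cradle

### The arm

A 6-joint arm with a two-finger parallel gripper is mounted at the origin on the work surface. World frame = base frame: x ahead of the robot, y to its left, z up, the work surface at z = 0. Lengths are in m, angles in rad, forces in N, time in s.
With the tool pointing down it reaches from about 0.3 to 0.75 m from the base axis. Payload 8.5 kg.
Tool frame: the origin (TCP) lies at the very end of the fingers, on their centre line; the grasp point (between the pads) lies 19 mm behind it; z points along the fingers, y is the line along which they close (so a half turn about z gives the same grasp; the last joint's range is limited). The gripper opens to 88 mm and grips with 3 to 60 N. Pads are 18 mm wide; open, the fingers measure 123 mm over their backs; the gripper's body (75 mm by 187 mm) begins 45 mm behind the grasp point.
Start: joints at [-0.215, 0.381, 1.297, -0, 1.464, -0.215], TCP at [0.55, 0, 0.239] pointing down, gripper open.
Joint ranges: [-3.11, 3.11], [-0.89, 2.33], [0.22, 2.48], [-1.42, 4.56], [0.17, 2.85], [-2.88, 2.88]. Speed limits (rad/s): [2.39, 2.39, 3.14, 3.14, 3.14, 3.14].

### API

Orientations are given as a rotation vector (axis times angle).
In Python, from workcell import env, optics gives the robot as it stands. The module is installed in compiled form; this text tells all that it offers.
- The arm moves only by the tool arm_command, never from a script. Its argument "targets" is a list of rows, each a list of 4 numbers: the shift along the tool's x, y, z in m, then the turn about the tool's z in degrees. In form: [[dx, dy, dz, turn], ...]. A call has 1 to 12 rows; each row is the pose to reach, as a shift and turn from the pose commanded when the call began, along the tool's axes at that moment; what a row does not reach only later rows make up. A row lasts 1/12 s, in which the tool goes at most 41.7 mm and 7.16 degrees, less where a joint would pass 70% of its speed; a pose out of reach is approached as far as the arm can. A call with a gripper value outside its range is refused whole. "gripper" is the closure, from 0 (fully open) to 1 (shut), set as the call begins (left out, the last holds). The fingers move at their own pace and stop on an object; the grip force is fixed at half the most. Time passes only in rows, so rows that repeat a pose let the fingers close. It gives the time, the measured TCP pose, the force, the opening and the grip force at its end, in the units of the state.
- env.observe(): the state, without advancing time (a new reading comes with each control period).
- optics.capture(name): name is "scene" or "side" or "wrist"; returns a dict with "color" (480x640x3 uint8, blue, green, red), "K" (3x3 intrinsics, pixels), "dist_coeffs" ([k1, k2, p1, p2, k3] as OpenCV has them; the pictures are not rectified), "world_to_cam" (4x4, takes a point from world to camera coordinates). Camera axes: x right, y down, z forward; pixel columns grow to the right and rows downward; lengths in m; the calibration is good to about 2 mm. A picture is of the moment at which its call begins. There is no depth.
- env.hand_in(): hands the job in; it is judged then, once.
Trained networks look in a picture, given as the dict that the camera call returned (one of the last four; its "shot" number tells which), for a name from the list of things; names that differ only in an ending like _2 or _b are one class to them, and where a whole thing is asked for, a point or a joint stands for the part that bears it (a point fixed in the world has none). Each returns a list of dicts, best first, with "score" (0 to 1); they miss things now and then, are a little off and sometimes report something else, mostly with a low value. They report only what shows in the picture. A call takes as long as a camera call. They do not tell look-alikes from the thing itself.
- optics.find_in(picture, target): "point" ([x, y, z] in m, in world coordinates, good to about 4 mm: the middle of the surface that is visible of it).
The state is a dict: "t": time; "q": joint angles; "qd": joint speeds; "joint_efforts": joint torques, N m; "eef_pos": TCP position; "tool_rot": TCP orientation; "wrist_force": force on the tool from outside, world axes, zero at the start; "wrist_torque": the same for the moment, N m; "finger_gap": opening from 0.0 (shut) to 1.0 (fully open); "finger_force": force on a finger pad.
Only numpy, scipy, OpenCV 4.12 (cv2) and the standard library are available. Lean on these libraries where they do the work, as an engineer would, in place of code of your own. Each camera call takes 0.05 s, during which the arm holds its last target. There are 200 camera calls.

### The job

Lay the upright sample tube on its side along the spring-clip cradle, its bottom end next to the cradle's end stop and its cap overhanging the open end. Then press it down until both clips snap over it and it sits fully home on the black saddles, and keep pressing it down firmly, with about 12 newtons: finish while still pressing, do not let go. Leave the jar, the glass dish and the forceps as they are.

Things in the scene. Friction and masses are not known exactly. Their poses are not given: they have to be found in the camera images.
- tube: The sample tube: amber glass with a ribbed black cap, standing upright and loose on the bench, 150 mm long, about 120 g. Glass body 30 mm diameter from the bottom to 120 mm; cap 36 mm diameter from 120 to 150 mm. Balance point about 82 mm from the bottom. Origin: centre of the bottom face; its z axis runs along the tube from bottom to cap (pointing up at the start). Round, so its yaw means nothing.
- tube_cap (a point): Point on the tube's axis in the middle of the cap, 135 mm from the tube's bottom. Its axes are the tube's.
- cradle: Spring-clip cradle, fixed: dark steel base plate 116 x 64 x 12 mm (x -70 to +46 mm) with an end stop and two clips at x -33 and +33 mm. Origin on the bench, midway between the clips; x runs along the lying tube from the stop to the open end (cap end), z up. End stop: plate 50 mm wide, z 12 to 62 mm, inner face at x -60 mm. The tube's axis belongs over y = 0.
- clip_stop (a point): Middle of the clip by the end stop, on the home axis (z 45 mm). Axes as the cradle. Each clip is 14 mm long: two upright sprung steel leaves at y +-20.5 mm hinged at z 13 mm, each topped by a slippery white roller, diameter 10 mm, centred at y +-16.6, z 56.6 mm, with wire horns flaring out to y +-31, z 66 mm. 52 mm free between the clips.
- clip_open (a point): Middle of the other, identical clip, by the open end, same height and axes. A tube laid on the four rollers rests with its axis about 68 mm above the bench; its own weight does not push it in.
- home (a point): Midway between the clips, on the axis of a tube that is home, 45 mm above the bench (tube's top line then 60 mm). Axes as the cradle. Pressed down here, a tube on the rollers resists with up to about 15 N over some 10 mm, then the force suddenly drops as the rollers ride over it (one clip may go before the other); it is home 23 mm below where it rested.
- saddle: The two black plastic saddle blocks between the jaws, fixed to the cradle at x = -33 and +33 mm, 14 x 22 mm, flat tops at z = 30 mm, which carry the tube when home. Origin and axes are the cradle's.
- jar: Bystander: closed glass jar with a white cap, 56 mm diameter, 70 mm tall. Origin: centre of its underside. It stands at least 85 mm from the tube (centres); the two may trade places.
- dish: Bystander: closed flat glass dish, 94 mm diameter, 16 mm tall. Origin: centre of its underside.
- forceps: Bystander: steel forceps lying flat, 125 mm long, 8 mm high. Origin: under its middle; x along it.
There are look-alikes about, which are no part of the job. Of the things that look like the tube, take the one that is farthest from the robot's base at the start.

How it is judged:
On the way, in this order (a step that is already met when the one before it is completed fails the run):
1. the tube lies on its side along the cradle, on top of the clips, cap towards the open end (angle between tube's own z axis and vertical above 1.3 rad and angle between the z axis of tube and the x axis of cradle, either way round below 0.2 rad and x of tube in the frame of cradle below -0.03 m and x of tube_cap in the frame of cradle above 0.05 m and horizontal distance between tube_cap and cradle below 0.115 m and z of tube in the frame of cradle below 0.085 m and z of tube_cap in the frame of cradle above 0.053 m), for 0.1 s.
2. the tube has snapped through both clips and is home (z of tube in the frame of cradle between 0.04 and 0.049 m and y of tube in the frame of cradle between -0.005 and 0.005 m and z of tube_cap in the frame of cradle between 0.04 and 0.049 m and y of tube_cap in the frame of cradle between -0.005 and 0.005 m and x of tube in the frame of cradle between -0.068 and -0.04 m and x of tube_cap in the frame of cradle above 0.06 m), for 0.2 s.
At the end, for the whole second after the job is handed in: Through the last second: tube axis 40 to 49 mm above the bench and within 5 mm of the centre line at both ends, bottom under 20 mm from the end stop, cap beyond the open end; robot presses on the tube (over 3 N; over 6 N between tube and saddles); tube at rest (all of step 2 and contact force between tube and saddle above 6 N and (contact force between tube and the fingers above 3 N or contact force between tube and the arm above 3 N) and linear speed of tube below 0.02 m/s); the arm keeps its last pose, push and grip.
It fails at once if the jar is disturbed (moved more than 25 mm) (distance of jar from where it was at the start of the episode above 0.025 m).
It fails at once if the dish is disturbed (moved more than 25 mm) (distance of dish from where it was at the start of the episode above 0.025 m).
It fails at once if the forceps is disturbed (moved more than 25 mm) (distance of forceps from where it was at the start of the episode above 0.025 m).
It also fails if it takes over 58 s, if anything falls off the work surface, if the arm or the gripper's body presses on something with over 40 N, if the wrist force passes 120 N, or if a joint passes its speed limit or range.

## Working session

There is one attempt and no reset: what is moved stays moved. The work goes in short steps, Python scripts to look and compute and a tool call to move; the robot and the scene stay as the last step left them, time stands still between calls to the robot, and variables do not carry over. Pictures are saved under pics/ and viewed, at most 12 in all, crops included, and the job is handed in when it is done.

Besides the shell and the picture viewer there is one more tool, called after ">>>" as name(argument=value, ...), one argument or row to a line, values as JSON. arm_command: Moves the arm, as the interface text tells. Its arguments: {"type":"object","properties":{"targets":{"type":"array"},"gripper":{"type":"number"}},"required":["targets"]}

```bash
mkdir -p pics; cat > h.py <<'E'
from workcell import env, optics
import cv2, numpy as np
def proj(p,P):
    T=np.array(p["world_to_cam"]); r=cv2.Rodrigues(T[:3,:3])[0]
    return cv2.projectPoints(np.array(P,float).reshape(-1,1,3),r,T[:3,3],np.array(p["K"]),np.array(p["dist_coeffs"]))[0].reshape(-1,2)
def ray(p,uv):
    T=np.array(p["world_to_cam"]); n=cv2.undistortPoints(np.array([[uv]],float),np.array(p["K"]),np.array(p["dist_coeffs"])).reshape(2)
    d=T[:3,:3].T@np.r_[n,1]; return -T[:3,:3].T@T[:3,3], d
def onz(p,uv,z):
    c,d=ray(p,uv); return c+d*(z-c[2])/d[2]
E
python3 - <<'E'
from h import *
s=optics.capture("scene"); cv2.imwrite("pics/scene0.png",s["color"])
d=optics.capture("side"); cv2.imwrite("pics/side0.png",d["color"])
for p,n in((s,"scene"),(d,"side")):
  for t in("tube","tube_cap","cradle","clip_stop","clip_open","saddle","jar","dish","forceps"):
    for r in optics.find_in(p,t): print(n,t,round(r["score"],2),np.round(r["point"],3),np.round(proj(p,r["point"])[0]))
print(env.observe())
E
```

```text
scene tube 0.95 [0.629 0.225 0.101] [413. 305.]
scene tube 0.95 [0.489 0.293 0.1  ] [483. 261.]
scene tube 0.79 [0.416 0.238 0.099] [465. 224.]
scene tube 0.59 [0.527 0.222 0.114] [435. 256.]
scene tube_cap 0.93 [0.632 0.225 0.098] [412. 307.]
scene tube_cap 0.9 [0.527 0.219 0.114] [433. 255.]
scene tube_cap 0.83 [0.492 0.291 0.101] [482. 261.]
scene tube_cap 0.77 [0.422 0.238 0.092] [463. 229.]
scene cradle 0.89 [ 0.57  -0.136  0.019] [240. 244.]
scene clip_stop 0.82 [ 0.57  -0.142  0.02 ] [237. 243.]
scene clip_open 0.66 [ 0.57  -0.147  0.012] [235. 245.]
scene saddle 0.83 [ 0.56  -0.151  0.028] [235. 235.]
scene jar 0.71 [0.475 0.112 0.052] [383. 242.]
scene dish 0.64 [0.686 0.034 0.017] [287. 321.]
scene forceps 0.8 [ 0.434 -0.035  0.007] [321. 222.]
side tube 0.97 [0.515 0.198 0.088] [288. 211.]
side tube 0.9 [0.407 0.218 0.087] [227. 209.]
side tube 0.87 [0.482 0.278 0.072] [269. 199.]
side tube 0.62 [0.621 0.21  0.085] [348. 206.]
side tube_cap 0.97 [0.517 0.2   0.088] [289. 210.]
side tube_cap 0.93 [0.477 0.272 0.074] [267. 200.]
side tube_cap 0.91 [0.402 0.221 0.086] [224. 2
[... 461 characters left out ...]
332. 355.]
{'t': 1.0, 'q': array([-2.15300620e-01,  3.80602011e-01,  1.29742047e+00, -6.24583571e-06,
        1.46362751e+00, -2.15300445e-01]), 'qd': array([-0.00022794,  0.00041147, -0.00013087, -0.00226332, -0.00128205,
        0.00189176]), 'joint_efforts': array([-8.61584667e-04, -4.37798989e+01, -2.24735284e+01,  7.13756494e-02,
        3.13552399e-02, -2.01676772e-05]), 'eef_pos': array([5.49967556e-01, 2.82887392e-06, 2.38740406e-01]), 'tool_rot': array([-2.22140916e+00, -2.22141025e+00,  5.68260488e-05]), 'wrist_force': array([-0.44327614, -0.01017352,  0.7024036 ]), 'wrist_torque': array([ 0.02658943, -0.01740674,  0.05352072]), 'finger_force': 0.0, 'finger_gap': 0.998955580559514}
```

View pics/scene0.png

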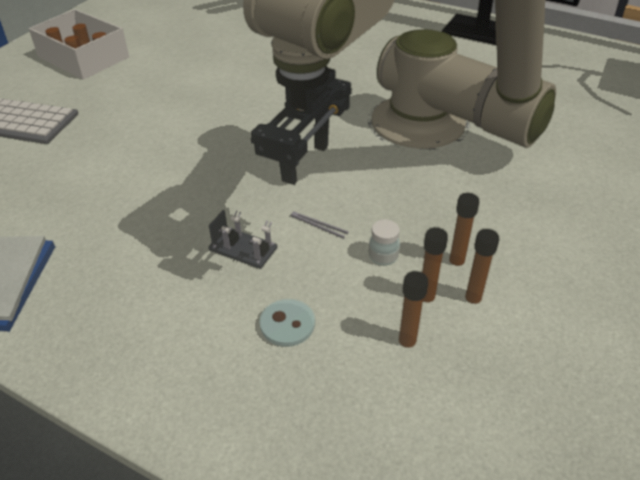

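View pics/side0.png

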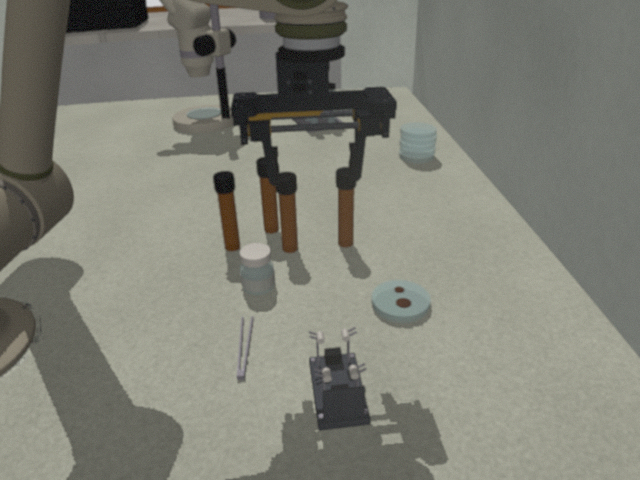

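Scene picture: four amber tubes with black caps, at pixels (465,230), (433,265), (483,265) and (412,310). The last is the farthest from the base, at about (0.62, 0.22) and r≈0.66, against 0.57 for the next. The cradle is at (243,240), with its end stop at the left (-y) end. The side picture agrees: the target is at (346,207), and the stop is on the near side at (343,400). I'll check the choice in a close crop.

```bash
python3 - <<'E'
from h import *
s=cv2.imread("pics/scene0.png")
a=cv2.resize(s[190:360,370:510],None,fx=3,fy=3,interpolation=2); b=cv2.resize(s[195:280,195:290],(380,510),interpolation=2)[:510]
b=cv2.resize(s[195:280,195:290],(380,340),interpolation=2); b=cv2.copyMakeBorder(b,0,170,0,0,0)
cv2.imwrite("pics/crop1.png",np.hstack([a,b])[:510,:800])
E
```

```text
(no output)
```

View pics/crop1.png

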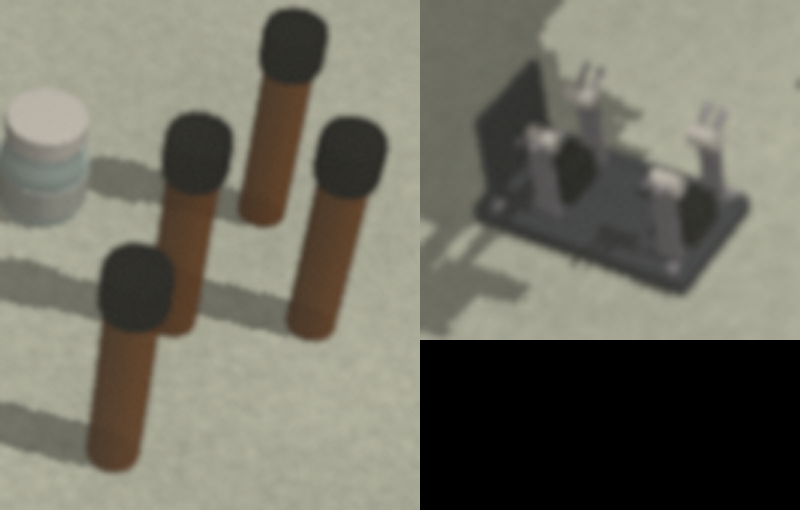

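>>> arm_command(
  targets=[
    [0.22,0.07,0,0],
    [0.22,0.07,0,0],
    [0.22,0.07,0,0],
    [0.22,0.07,0,0],
    [0.22,0.07,0,0],
    [0.22,0.07,0,0],
    [0.22,0.07,0,0],
    [0.22,0.07,0,0],
    [0.22,0.07,0,0],
    [0.22,0.07,0,0],
  ],
  gripper=0,
)

```text
t: 1.83
eef_pos: [0.6199, 0.2187, 0.239]
tool_rot: [2.223, 2.22, -0.0]
wrist_force: [-0.0, -0.3, -0.4]
finger_gap: 0.998
finger_force: 0.0
```

The crop confirms it: the chosen tube (crop 137,290; scene 412,305) is the front one, farthest from the base. The cradle crop shows the stop plate at left and the near edge of the base from (209,249) to (261,268).

```bash
python3 - <<'E'
from h import *
w=optics.capture("wrist"); cv2.imwrite("pics/w1.png",w["color"])
for r in optics.find_in(w,"tube_cap"): print(round(r["score"],2),np.round(r["point"],3),np.round(proj(w,r["point"])[0]))
print(np.round(proj(w,[.62,.219,.15])))
s=optics.capture("scene")
c=[onz(s,u,.010) for u in((209.5,249.5),(261.3,268.3),(277,246.3))]
print(np.round(c,3), np.degrees(np.arctan2(*(c[1]-c[0])[1::-1])),np.linalg.norm(c[1]-c[0]),np.linalg.norm(c[2]-c[1]))
print(onz(s,(408,337),.0)) 
E
```

```text
0.83 [0.417 0.23  0.13 ] [ 49. 223.]
0.77 [0.624 0.224 0.148] [333. 237.]
0.73 [0.526 0.222 0.149] [189. 241.]
0.56 [0.491 0.291 0.151] [121. 135.]
[[326. 245.]]
[[ 0.601 -0.185  0.01 ]
 [ 0.598 -0.072  0.01 ]
 [ 0.535 -0.076  0.01 ]] 91.52134364422747 0.11275260498008786 0.06219559490057476
[0.61327862 0.22039835 0.        ]
```

View pics/w1.png

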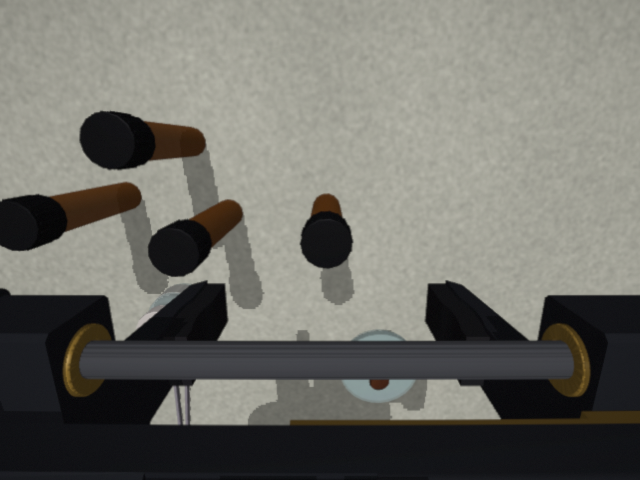

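The wrist picture shows the chosen cap at (326,240), centred between the fingers, with the dish clear at (378,365). I'll go down to the cap and grip it.

>>> arm_command(
  targets=[
    [0.003,0,0.04,0],
    [0.003,0,0.08,0],
    [0.003,0,0.11,0],
    [0.003,0,0.123,0],
    [0.003,0,0.123,0],
    [0.003,0,0.123,0],
  ],
)

```text
t: 2.48
eef_pos: [0.6202, 0.2225, 0.1161]
tool_rot: [-2.222, -2.221, 0.0]
wrist_force: [0.6, -0.6, -0.3]
finger_gap: 1.002
finger_force: 0.0
```

>>> arm_command(
  targets=[
    [0,0,0,0],
    [0,0,0,0],
    [0,0,0,0],
    [0,0,0,0],
    [0,0,0,0],
    [0,0,0,0],
    [0,0,0,0],
    [0,0,0,0],
    [0,0,0,0],
    [0,0,0,0],
  ],
  gripper=1,
)

```text
t: 3.32
eef_pos: [0.62, 0.223, 0.1158]
tool_rot: [-2.221, -2.221, 0.0]
wrist_force: [0.1, 0.3, 0.3]
finger_gap: 0.399
finger_force: 30.0
```

>>> arm_command(
  targets=[
    [0.008,0,0.0,0],
    [0.016,0,0.0,0],
    [0.024,0,0.0005,0],
    [0.035,0,0.002,0],
    [0.047,0,0.0045,0],
    [0.058,0,0.008,0],
    [0.0695,0,0.012,0],
    [0.0695,0,0.012,0],
  ],
)

```text
t: 3.98
eef_pos: [0.6194, 0.2952, 0.1024]
tool_rot: [-2.218, -2.223, 0.0]
wrist_force: [0.5, 0.9, 3.7]
finger_gap: 0.401
finger_force: 30.0
```

```bash
python3 - <<'E'
from h import *
s=optics.capture("side"); cv2.imwrite("pics/s2.png",cv2.resize(s["color"][100:300,220:460],None,fx=3,fy=3))
E
```

```text
(no output)
```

View pics/s2.png

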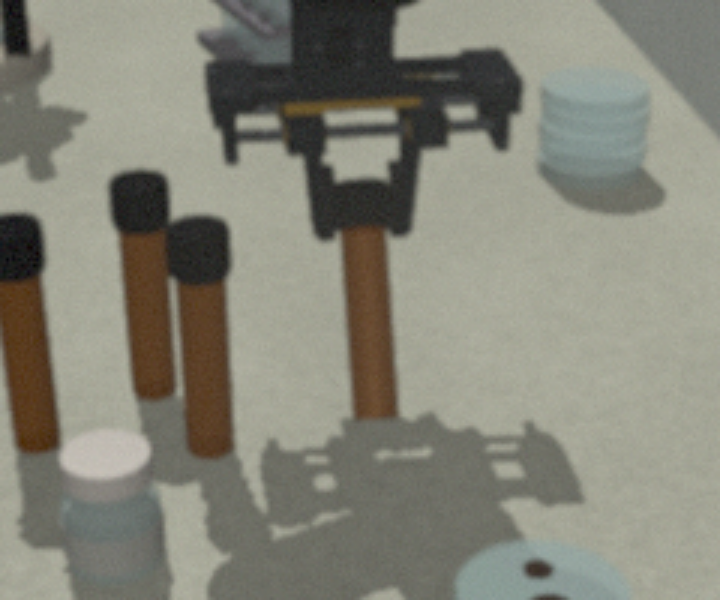

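Side crop: the tube is tilting about its bottom at crop (375,415), which has stayed on the bench. The pressing force is mild, so I'll go on.

>>> arm_command(
  targets=[
    [0.011,0,0.005,0],
    [0.021,0,0.0115,0],
    [0.03,0,0.018,0],
    [0.039,0,0.026,0],
    [0.047,0,0.0345,0],
    [0.0549,0,0.0435,0],
    [0.061,0,0.053,0],
    [0.067,0,0.064,0],
    [0.072,0,0.075,0],
    [0.0758,0,0.087,0],
    [0.0758,0,0.087,0],
  ],
)

```text
t: 4.95
eef_pos: [0.6188, 0.3687, 0.0134]
tool_rot: [-2.219, -2.221, 0.005]
wrist_force: [0.5, -0.3, 0.1]
finger_gap: 0.398
finger_force: 30.0
```

```bash
python3 - <<'E'
from h import *
s=optics.capture("side"); cv2.imwrite("pics/s3.png",cv2.resize(s["color"][100:300,220:460],None,fx=3,fy=3))
E
```

```text
(no output)
```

View pics/s3.png

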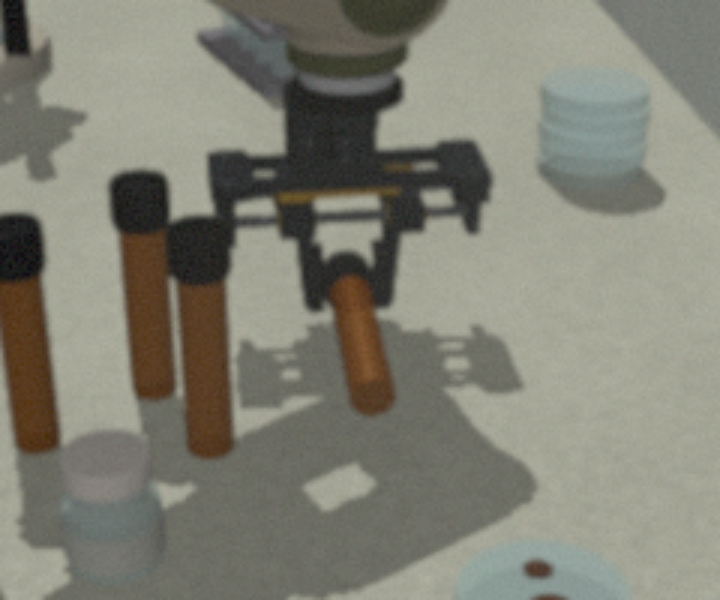

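The tube is now nearly flat in the grip, with its bottom at crop (372,392). Next I'll lift it and carry it over to the cradle.

>>> arm_command(
  targets=[
    [0,0,-0.03,0],
    [0,0,-0.06,0],
    [0,0,-0.1,0],
    [0,0,-0.14,0],
    [0,0,-0.17,0],
    [0,0,-0.187,0],
    [0,0,-0.187,0],
  ],
)

```text
t: 5.58
eef_pos: [0.6211, 0.3685, 0.2093]
tool_rot: [2.219, 2.219, 0.013]
wrist_force: [0.6, -0.4, -1.5]
finger_gap: 0.396
finger_force: 30.0
```

>>> arm_command(
  targets=[
    [-0.03,-0.005,0,0],
    [-0.07,-0.01,0,0],
    [-0.11,-0.015,0,0],
    [-0.15,-0.02,0,0],
    [-0.19,-0.025,0,0],
    [-0.23,-0.03,0,0],
    [-0.27,-0.035,0,0],
    [-0.31,-0.04,0,0],
    [-0.35,-0.045,0,0],
    [-0.38,-0.05,0,0],
    [-0.4,-0.05,0,0],
    [-0.4,-0.05,0,0],
  ],
)

```text
t: 6.58
eef_pos: [0.5692, -0.0353, 0.2023]
tool_rot: [-2.226, -2.215, 0.002]
wrist_force: [0.1, -0.0, -1.4]
finger_gap: 0.399
finger_force: 30.0
```

```bash
python3 - <<'E'
from h import *
o=env.observe(); print(o["t"],o["eef_pos"],o["tool_rot"],o["finger_gap"])
a=optics.capture("scene"); d=optics.capture("side")
for p in(a,d):
  for t in("tube","cradle","clip_stop","clip_open","saddle"):
    for r in optics.find_in(p,t): print(t,round(r["score"],2),np.round(r["point"],3),np.round(proj(p,r["point"])[0]))
A=cv2.resize(a["color"][130:290,170:330],(400,400)); D=cv2.resize(d["color"][200:440,220:460],(400,400))
cv2.imwrite("pics/two.png",np.hstack([A,D]))
E
```

```text
6.5833 [ 0.56922817 -0.03533836  0.20228152] [-2.2255465  -2.21526754  0.00234599] 0.3986154475100272
tube 0.95 [0.488 0.291 0.102] [482. 259.]
tube 0.92 [ 0.58  -0.13   0.209] [228. 167.]
tube 0.77 [0.416 0.239 0.096] [465. 226.]
tube 0.74 [0.529 0.22  0.103] [432. 261.]
cradle 0.65 [ 0.57  -0.141  0.017] [237. 244.]
clip_stop 0.63 [ 0.57  -0.145  0.02 ] [236. 242.]
clip_open 0.76 [ 0.572 -0.142  0.014] [236. 245.]
saddle 0.63 [ 0.562 -0.151  0.029] [234. 235.]
saddle 0.54 [0.475 0.112 0.051] [383. 242.]
tube 0.89 [ 0.567 -0.112  0.216] [340. 239.]
tube 0.73 [0.483 0.277 0.069] [270. 201.]
tube 0.71 [0.515 0.2   0.09 ] [288. 209.]
tube 0.68 [0.407 0.221 0.091] [227. 207.]
cradle 0.82 [ 0.561 -0.162  0.023] [340. 393.]
clip_stop 0.97 [ 0.561 -0.167  0.022] [340. 398.]
clip_stop 0.69 [0.678 0.018 0.009] [400. 304.]
clip_open 0.76 [ 0.559 -0.161  0.023] [339. 393.]
saddle 0.74 [ 0.558 -0.099  0.028] [332. 355.]
```

View pics/two.png

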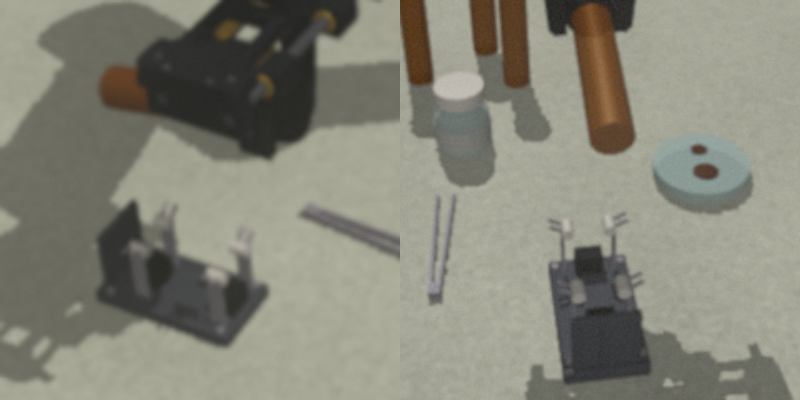

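Scene crop: the tube is held level, with its bottom end at (105,88) and the rollers at (140,250), (216,277), (163,225), (241,245). Side crop: the bottom face is at (612,138) and the rollers at (567,228), (608,224), (578,291), (623,286). I'll fit the cradle and tube poses from both views.

```bash
cat > fit.py <<'E'
from h import *
from scipy.optimize import least_squares
a=optics.capture("scene"); d=optics.capture("side")
S=lambda x,y:(170+x/2.5,130+y/2.5); D=lambda x,y:(220+(x-400)*.6,200+y*.6)
r=lambda x,y:(x,y,.0566)
obs=[(a,S(140,250),r(-.033,-.0166)),(a,S(216,277),r(.033,-.0166)),(a,S(163,225),r(-.033,.0166)),(a,S(241,245),r(.033,.0166)),
(d,D(567,228),r(.033,.0166)),(d,D(608,224),r(.033,-.0166)),(d,D(578,291),r(-.033,.0166)),(d,D(623,286),r(-.033,-.0166)),
(a,S(100,293),(-.07,-.032,.012)),(a,S(228,338),(.046,-.032,.012)),(a,S(267,287),(.046,.032,.012)),
(d,D(572,316),(-.062,.025,.062)),(d,D(640,312),(-.062,-.025,.062))]
def W(v,P):
    c,s=np.cos(v[2]),np.sin(v[2]); return [v[0]+c*P[0]-s*P[1],v[1]+s*P[0]+c*P[1],P[2]]
f=lambda v:np.ravel([proj(p,W(v,P))[0]-u for p,u,P in obs])
o=least_squares(f,[.568,-.118,1.58],loss="soft_l1"); print(np.round(o.x,4),np.degrees(o.x[2])); print(np.round(f(o.x).reshape(-1,2),1))
g=lambda v:np.r_[proj(a,v)[0]-S(106,88),proj(d,v)[0]-D(612,138)]
q=least_squares(g,[.57,-.17,.21]); print("bottom",q.x,q.fun)
E
python3 fit.py
```

```text
[ 0.5609 -0.1246  1.5976] 91.53540815772524
[[-0.7 -1.3]
 [-0.1 -1.4]
 [-0.4 -2.3]
 [-0.9 -0. ]
 [-0.1 -0.6]
 [ 0.5 -0.7]
 [-0.2 -1.3]
 [ 0.2 -1.2]
 [-2.8 -1.9]
 [-1.  -0.8]
 [ 0.5 -2.5]
 [-0.6 -0.2]
 [ 1.5 -2.6]]
bottom [ 0.56884704 -0.16686674  0.19512769] [ 1.70178796 -1.49131182  1.15339759  0.75665934]
```

>>> arm_command(
  targets=[
    [-0.03,-0.003,0,-1],
    [-0.06,-0.006,0,-1.8],
    [-0.085,-0.007,0,-1.8],
    [-0.085,-0.007,0,-1.8],
    [-0.085,-0.007,0,-1.8],
  ],
)

```text
t: 7.7
eef_pos: [0.5629, -0.1176, 0.2036]
tool_rot: [-2.188, -2.254, -0.0]
wrist_force: [-0.3, 1.4, -0.5]
finger_gap: 0.396
finger_force: 30.0
```

```bash
python3 - <<'E'
from h import *
w=optics.capture("wrist"); print(env.observe()["eef_pos"])
v=w["color"].copy()
for yaw,c in((1.5976,(0,0,255)),):
  R=np.array([[np.cos(yaw),-np.sin(yaw)],[np.sin(yaw),np.cos(yaw)]])
  for x in(-.033,.033):
    for y in(-.0166,.0166):
      P=np.r_[R@[x,y]+[.5609,-.1246],.0566]; u=proj(w,P)[0]; print(u); cv2.circle(v,tuple(int(k) for k in u),3,c,-1)
  for x in(-.07,.046):
    for y in(-.032,.032):
      u=proj(w,np.r_[R@[x,y]+[.5609,-.1246],.012])[0]; print(u); cv2.circle(v,tuple(int(k) for k in u),3,(0,255,0),-1)
cv2.imwrite("pics/w4.png",v)
E
```

```text
[ 0.56290869 -0.11656878  0.20365884]
[342.75790106 271.37210197]
[304.45300968 271.23888725]
[344.04389645 195.35518709]
[303.47061777 195.20741099]
[355.39201216 290.66790768]
[292.25475548 290.45114951]
[358.54247386 174.69708328]
[289.61431384 174.4427383 ]
```

View pics/w4.png

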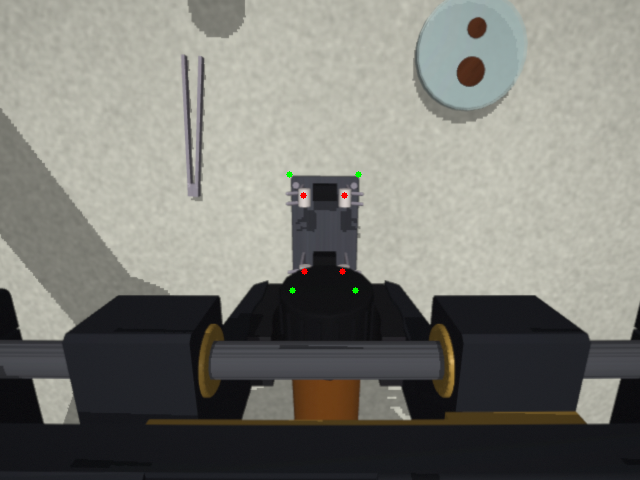

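Wrist picture: the projected rollers (304,195), (344,195) and plate corners match to within 2-3 px, so the origin is about (0.5615, -0.127) with the yaw as fitted. I'll shift over the open end and lower the tube.

>>> arm_command(
  targets=[
    [0.03,-0.001,0,0],
    [0.06,-0.0015,0,0],
    [0.069,-0.0015,0.02,0],
    [0.069,-0.0015,0.05,0],
    [0.069,-0.0015,0.08,0],
    [0.069,-0.0015,0.105,0],
    [0.069,-0.0015,0.12,0],
    [0.069,-0.0015,0.125,0],
    [0.069,-0.0015,0.125,0],
  ],
)

```text
t: 8.5
eef_pos: [0.559, -0.0467, 0.078]
tool_rot: [-2.184, -2.256, 0.001]
wrist_force: [-0.6, 0.6, -1.6]
finger_gap: 0.398
finger_force: 30.0
```

```bash
python3 - <<'E'
from h import *
print(env.observe()["eef_pos"],env.observe()["wrist_force"])
a=optics.capture("scene"); d=optics.capture("side")
A=cv2.resize(a["color"][150:290,180:320],(400,400),interpolation=2); D=cv2.resize(d["color"][270:430,260:420],(400,400),interpolation=2)
cv2.imwrite("pics/two2.png",np.hstack([A,D]))
E
```

```text
[ 0.55896098 -0.04668979  0.07800772] [-0.59433926  0.55127554 -1.62797637]
```

View pics/two2.png

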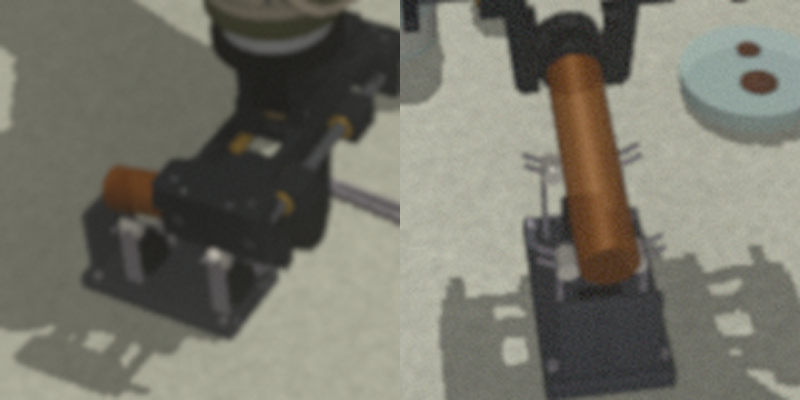

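Here the tube is just above the rollers. Its bottom face is at side (608,265) and its end at scene (112,185), so I can triangulate it against the stop.

```bash
python3 - <<'E'
from h import *
from scipy.optimize import least_squares
a=optics.capture("scene"); d=optics.capture("side")
S=np.array((180+112/2.857,150+185/2.857)); D=np.array((260+208/2.5,270+265/2.5))
q=least_squares(lambda v:np.r_[proj(a,v)[0]-S,proj(d,v)[0]-D],[.56,-.17,.06]); print(q.x,q.fun)
# predicted end pixel for tilt 11 deg, bottom at cradle x -.055
y=np.radians(91.6);R=np.array([[np.cos(y),-np.sin(y)],[np.sin(y),np.cos(y)]])
C=np.array([.5615,-.1268])
for xy in((-.055,0),(-.06,-.025),(-.06,.025)):
  for z in(.07,.062): 
    P=np.r_[R@xy+C,z]; print(xy,z,(proj(a,P)[0]-[180,150])*2.857,(proj(d,P)[0]-[260,270])*2.5+[400,0])
print("bottom cradle",R.T@(q.x[:2]-C))
E
```

```text
[ 0.56288129 -0.17819678  0.07086808] [ 0.45487561 -0.33817718  0.30421466  0.17840372]
(-0.055, 0) 0.07 [108.77269983 183.52942909] [610.09126183 272.49164824]
(-0.055, 0) 0.062 [110.32836846 192.73803493] [609.99234063 284.45744491]
(-0.06, -0.025) 0.07 [ 80.95456259 204.83070644] [665.66749421 274.51402829]
(-0.06, -0.025) 0.062 [ 82.66600471 214.05007452] [665.13279526 286.48738464]
(-0.06, 0.025) 0.07 [123.09545112 158.53096008] [557.44982402 286.60027538]
(-0.06, 0.025) 0.062 [124.55728009 167.71650755] [557.76628085 298.5806413 ]
bottom cradle [-5.14153084e-02  5.43313794e-05]
```

>>> arm_command(
  targets=[
    [0,0,0.006,0],
    [0,0,0.012,0],
    [0,0,0.018,0],
    [0,0,0.023,0],
    [0,0,0.026,0],
    [0,0,0.028,0],
    [0,0,0.028,0],
    [0,0,0.028,0],
  ],
)

```text
t: 9.37
eef_pos: [0.5594, -0.0479, 0.0508]
tool_rot: [2.186, 2.256, -0.0]
wrist_force: [0.1, 0.7, 1.9]
finger_gap: 0.398
finger_force: 30.0
```

>>> arm_command(
  targets=[
    [0,0,0,0],
    [0,0,0,0],
    [0,0,0,0],
    [0,0,0,0],
    [0,0,0,0],
    [0,0,0,0],
    [0,0,-0.03,0],
    [0,0,-0.06,0],
    [0,0,-0.08,0],
    [0,0,-0.08,0],
    [0,0,-0.08,0],
  ],
  gripper=0,
)

```text
t: 10.28
eef_pos: [0.5595, -0.0478, 0.1313]
tool_rot: [2.185, 2.255, 0.001]
wrist_force: [0.7, 0.2, -1.0]
finger_gap: 1.001
finger_force: 0.0
```

```bash
python3 - <<'E'
from h import *
o=env.observe(); print(o["eef_pos"],o["wrist_force"],o["finger_gap"])
a=optics.capture("scene"); d=optics.capture("side")
A=cv2.resize(a["color"][150:290,180:320],(400,400),interpolation=2); D=cv2.resize(d["color"][270:430,260:420],(400,400),interpolation=2)
cv2.imwrite("pics/two3.png",np.hstack([A,D]))
E
```

```text
[ 0.55948519 -0.04783837  0.13125543] [ 0.67770164  0.19156353 -0.97011359] 1.0013159183786882
```

View pics/two3.png

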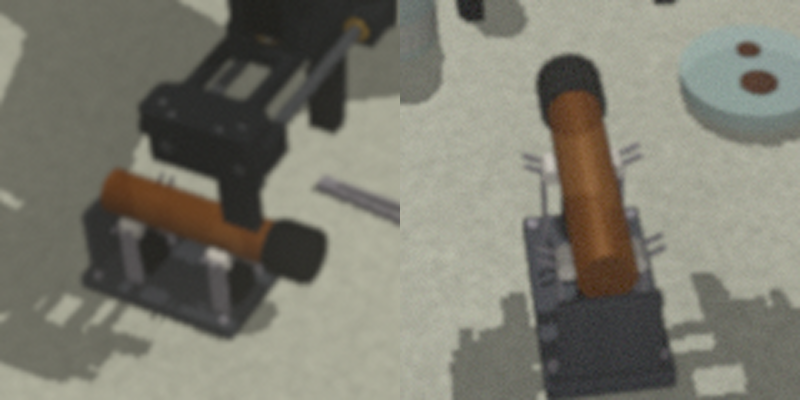

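The tube now lies on all four rollers, with its cap overhanging the open end (scene 297,250) and its bottom just inside the stop. I'll close the fingers, move over home and descend to just above the tube.

>>> arm_command(
  targets=[
    [-0.02,0,0,0],
    [-0.04,0,0,0],
    [-0.06,0,0,0],
    [-0.079,0,0,0],
    [-0.079,0,0,0],
    [-0.079,0,0,0],
    [-0.079,0,0,0],
    [-0.079,0,0,0],
    [-0.079,0,0.02,0],
    [-0.079,0,0.04,0],
    [-0.079,0,0.043,0],
    [-0.079,0,0.043,0],
  ],
  gripper=1,
)

```text
t: 11.38
eef_pos: [0.5613, -0.1258, 0.0869]
tool_rot: [-2.184, -2.255, 0.001]
wrist_force: [0.7, -0.2, 0.1]
finger_gap: 0.112
finger_force: 0.0
```

>>> arm_command(
  targets=[
    [0,0,0.003,0],
    [0,0,0.005,0],
    [0,0,0.007,0],
    [0,0,0.009,0],
    [0,0,0.01,0],
    [0,0,0.01,0],
  ],
)

```text
t: 11.88
eef_pos: [0.563, -0.1272, 0.08]
tool_rot: [2.183, 2.253, 0.002]
wrist_force: [-0.9, -0.5, 11.5]
finger_gap: 0.007
finger_force: 5.5
```

>>> arm_command(
  targets=[
    [0,0,0.001,0],
    [0,0,0.002,0],
    [0,0,0.003,0],
    [0,0,0.004,0],
    [0,0,0.005,0],
    [0,0,0.006,0],
    [0,0,0.006,0],
  ],
)

```text
t: 12.47
eef_pos: [0.5634, -0.1275, 0.0743]
tool_rot: [2.182, 2.252, 0.003]
wrist_force: [0.5, -0.3, 11.5]
finger_gap: 0.004
finger_force: 5.7
```

>>> arm_command(
  targets=[
    [0,0,0.001,0],
    [0,0,0.002,0],
    [0,0,0.003,0],
    [0,0,0.004,0],
    [0,0,0.005,0],
    [0,0,0.006,0],
    [0,0,0.007,0],
    [0,0,0.008,0],
    [0,0,0.009,0],
    [0,0,0.009,0],
  ],
)

```text
t: 13.3
eef_pos: [0.5614, -0.1265, 0.0622]
tool_rot: [-2.185, -2.255, 0.0]
wrist_force: [-0.6, 0.6, -1.0]
finger_gap: 0.006
finger_force: 0.0
```

It snapped through. Now I'll follow down and build up the 12 N.

>>> arm_command(
  targets=[
    [0,0,0.001,0],
    [0,0,0.002,0],
    [0,0,0.003,0],
    [0,0,0.003,0],
    [0,0,0.003,0],
    [0,0,0.003,0],
  ],
)

```text
t: 13.8
eef_pos: [0.5622, -0.1267, 0.0603]
tool_rot: [2.186, 2.255, 0.001]
wrist_force: [0.7, 0.8, 6.1]
finger_gap: 0.001
finger_force: 2.8
```

>>> arm_command(
  targets=[
    [0,0,0.0005,0],
    [0,0,0.001,0],
    [0,0,0.0015,0],
    [0,0,0.0015,0],
    [0,0,0.0015,0],
    [0,0,0.0015,0],
  ],
)

```text
t: 14.3
eef_pos: [0.5628, -0.1267, 0.0601]
tool_rot: [2.184, 2.254, 0.003]
wrist_force: [-0.9, 3.0, 14.4]
finger_gap: 0.002
finger_force: 7.6
```

```bash
python3 - <<'E'
from h import *
o=env.observe(); print(o["eef_pos"],o["wrist_force"])
a=optics.capture("scene"); d=optics.capture("side")
A=cv2.resize(a["color"][150:290,180:320],(400,400),interpolation=2); D=cv2.resize(d["color"][270:430,260:420],(400,400),interpolation=2)
cv2.imwrite("pics/two4.png",np.hstack([A,D]))
print([np.round(env.observe()["wrist_force"][2],1)])
E
```

```text
[ 0.56275193 -0.12672486  0.06006625] [-0.89257942  2.95050674 14.38071357]
[np.float64(14.8)]
```

View pics/two4.png

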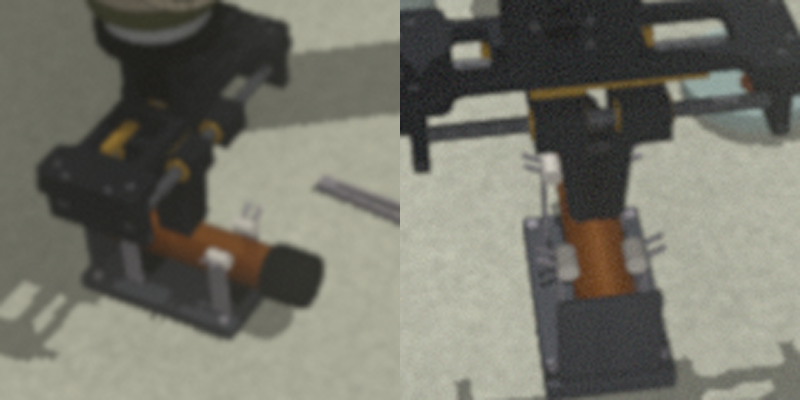

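Both pairs of rollers now sit over the tube (scene 218,258 and 250,220; side 567,262 and 632,250). It sits level behind the stop. I'll ease the push slightly toward 12 N.

>>> arm_command(
  targets=[
    [0,0,-0.0004,0],
    [0,0,-0.0004,0],
    [0,0,-0.0004,0],
    [0,0,-0.0004,0],
  ],
)

```text
t: 14.73
eef_pos: [0.5626, -0.1267, 0.0601]
tool_rot: [2.184, 2.254, 0.002]
wrist_force: [-0.4, 3.0, 12.3]
finger_gap: 0.004
finger_force: 6.2
```

```bash
python3 -c "
from h import *
print(env.hand_in())"
```

```text
the job is handed in; nothing more can be done
None
```

The job is handed in at about 15 s of the 58 s: the tube lies in the cradle, snapped through both clips and home on the saddles, with the arm still pressing at about 12 N. The jar, dish and forceps were not touched, and the hand-in returned no verdict.

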